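# Brush out the mug

## Robot

A 7-joint arm with a two-finger parallel gripper is mounted at the origin on a cart in front of the work surface, level with it; the furniture and walls round the work are solid. World frame = base frame: x ahead of the robot, y to its left, z up, the work surface at z = 0. Lengths are in m, angles in rad, forces in N, time in s.
With the tool pointing down it reaches from about 0.4 to 0.85 m from the base axis. Payload 4.5 kg.
Tool frame: the origin (TCP) lies where the fingers leave the gripper's body, on its centre line; the fingertips stand 64 mm ahead of it and the grasp point (between the pads) lies 45 mm ahead of it; z points along the fingers, y is the line along which they close (so a half turn about z gives the same grasp; the last joint's range is limited). The gripper opens to 88 mm and grips with 3 to 60 N. Pads are 18 mm wide; open, the fingers measure 123 mm over their backs; the gripper's body (75 mm by 187 mm) begins 45 mm behind the grasp point.
Start: joints at [1.334, 0.689, -0.195, 1.565, 0.157, 0.902, -0.215], TCP at [0.167, -0.602, 0.303] pointing down, gripper open.
Joint ranges: [-3.01, 3.01], [-0.46, 2.08], [-1.47, 1.51], [0.13, 2.56], [-1, 4.14], [0.04, 2.09], [-2.66, 2.66]. Speed limits (rad/s): [2.57, 2.57, 3.14, 3.14, 3.14, 3.14, 3.14].

## Interface

Orientations are given as a unit quaternion [x, y, z, w].
In Python, from plant import r gives the robot as it stands.
- The arm moves only by the tool play_rows, never from a script. Its arguments are lists of equal length, an entry for each row: "translation": the shift along the tool's x, y, z in m, a list of three; "delta_rot": the turn, a rotation vector about the tool's x, y, z in degrees, a list of three; "grip": the opening, from -1 (shut) to 1 (fully open). In form: {"translation": [[x, y, z], ...], "delta_rot": [[rx, ry, rz], ...], "grip": [grip, ...]}. A call has 1 to 20 rows; each row shifts and turns the commanded pose from where the row before left it, along the tool's axes as they then stand; what a row does not reach is not made up. A row lasts 1/8 s, in which the tool goes at most 62.5 mm and 10.7 degrees, less where a joint would pass 70% of its speed; a pose out of reach is approached as far as the arm can. A call with a gripper value outside its range is refused whole. The fingers move at their own pace and stop on an object; "squeeze" is the grip in N (left out, the last holds). Time passes only in rows, so rows that do not move let the fingers close. It gives the time, the measured TCP pose, the force, the opening and the grip force at its end, in the units of the state.
- r.get_state(): the state, without advancing time (a new reading comes with each control period).
- r.snapshot(name): name is "scene" or "side" or "wrist"; returns the picture (480x640x3 uint8, blue, green, red); there is no depth.
- r.get_calibration(name): a dict with "intrinsics" (3x3 intrinsics, pixels), "eye" and "rotation" of the camera in the world. Camera axes: x right, y up, looking along -z (the intrinsics and any distortion apply to the point x, -y, -z); pixel columns grow to the right and rows downward; lengths in m; the calibration is good to about 2 mm. A picture is of the moment at which its call begins: read the wrist's pose just before it. get_calibration takes no time and is no camera call; for the wrist camera it gives the pose at the moment of the call.
- r.finish_job(): hands the job in; it is judged then, once.
Trained networks look in the newest picture that a camera, given by its name, has taken for a name from the list of things; names that differ only in an ending like _2 or _b are one class to them, and where a whole thing is asked for, a point or a joint stands for the part that bears it (a point fixed in the world has none). Each returns a list of dicts, best first, with "confidence" (0 to 1); they miss things now and then, are a little off and sometimes report something else, mostly with a low value. They report only what shows in the picture. A call takes as long as a camera call. They do not tell look-alikes from the thing itself.
- r.look_for(camera, target): "point" ([x, y, z] in m, in world coordinates, good to about 4 mm: the middle of the surface that is visible of it).
- r.silhouettes(camera, target): "pixels" (480x640 bool, what is visible of it).
The state is a dict: "clock": time; "q": joint angles; "qd": joint speeds; "joint_torque": joint torques, N m; "tool_pos": TCP position; "eef_rot": TCP orientation; "contact_force": force on the tool from outside, world axes, zero at the start; "moment": the same for the moment, N m; "opening": opening from 0.0 (shut) to 1.0 (fully open); "finger_force": force on a finger pad.
Only numpy, scipy, OpenCV 4.12 (cv2) and the standard library are available. Lean on these libraries where they do the work, as an engineer would, in place of code of your own. Each camera call takes 0.05 s, during which the arm holds its last target. There are 200 camera calls.

## Task

The orange mug has dust stuck to its inside wall. Take the bottle brush out of its white holder, put it down to the bottom of the mug, lean the bristles lightly against the inside wall and brush up and down with at least three full strokes, each from the bottom until the top of the bristle head is at the rim, keeping the bristles on the wall; then stand the brush back in its holder, handle up, and let go. The mug stays upright and roughly where it is, and the other things on the desk are left alone.

Things in the scene. Friction and masses are not known exactly. Their poses are not given: they have to be found in the camera images.
- brush: bottle brush, 194 mm long, 75 g, standing head down in the holder. Origin: centre of the lower end of the bristle head (unbent), z along the brush to the handle. Blue square handle, 22 x 22 mm, flats facing x and y, from 114 to 190 mm above the origin, 4 mm white cap on top. Below it a 5 mm steel wire stem, then the white bristle head, 0 to 42 mm above the origin
- brush_grip (a point): point on the brush's axis in the handle, 160 mm above the lower end: a good height to grip; axes as the brush
- brush_tip (a point): centre of the lower end of the bristle head, z up the brush. The head is 32 mm across in contact (34 mm to look at), tapered at both ends. The stem is springy and bends 108 mm above the lower end: pushing the head sideways takes about 0.06 N per mm; this point moves with the bent head, the body does not
- mug: orange mug, loose, 0.27 kg, 101 mm high, 81 mm outside diameter, open on top, standing upright. Origin on its underside; the axis of the bore lies 16 mm from the origin along +y, the handle is at -y. Its yaw may be anything
- mug_in (a point): centre of the mug's inner floor, on the bore's axis, 94 mm below the rim; z up. The bore is about 66 mm in diameter (radius 28 to 36 mm, faceted)
- holder: white round brush holder that does not move, 88 mm high, weighted foot 92 mm in diameter. Origin at the centre of its underside. The cup is 44 mm inside, from 12 to 60 mm above the table, and flares to 78 mm inside at the mouth, 88 mm up
- holder_in (a point): centre of the holder's inner floor, 12 mm above the table, 76 mm below its mouth; z up. The brush's lower end stands here
- screwdriver: bystander: small screwdriver with an orange handle, 170 mm, lying on a note pad; origin at the centre of its underside
- red_puck: bystander: red resin puck, 30 mm diameter, 18 mm high; origin at the centre of its underside
- loupe: bystander: black loupe, 42 mm diameter, 37 mm high; origin at the centre of its underside
Not all that is in view belongs to the job. Of the things that look like the brush, the smaller one is meant.

How it is judged:
On the way, in this order (a step that is already met when the one before it is completed fails the run):
1. the bristle head is down in the mug, its lower end within 22 mm of the mug's inner floor (horizontal distance between brush_tip and mug_in below 0.04 m and z of brush_tip in the frame of mug_in between -0.01 and 0.022 m), for 0.05 s.
2. first upstroke: the lower end of the head is 42 to 90 mm above the inner floor, still in the mug, bristles touching the inside wall with more than 0.1 N (horizontal distance between brush_tip and mug_in below 0.04 m and z of brush_tip in the frame of mug_in between 0.042 and 0.09 m and contact force between brush and mug above 0.1 N), for 0.05 s.
3. the brush is down again for the second upstroke (lower end within 22 mm of the inner floor), bristles touching the mug (all of step 1 and contact force between brush and mug above 0.1 N), for 0.05 s.
4. second upstroke: the lower end of the head is 42 to 90 mm above the inner floor, still in the mug, bristles touching the inside wall with more than 0.1 N (all of step 2), for 0.05 s.
5. the brush is down again for the third upstroke (lower end within 22 mm of the inner floor), bristles touching the mug (all of step 3), for 0.05 s.
6. third upstroke: the lower end of the head is 42 to 90 mm above the inner floor, still in the mug, bristles touching the inside wall with more than 0.1 N (all of step 4), for 0.05 s.
At the end, for the whole second after the job is handed in: The brush stands at rest in the holder, handle up: lower end of the head within 25 mm sideways of and at most 15 mm above the centre of the holder's floor, tilted less than 0.35 rad. The mug stands upright (within 0.1 rad), at rest, less than 60 mm from where it was (horizontal distance between brush_tip and holder_in below 0.025 m and z of brush_tip in the frame of holder_in below 0.015 m and angle between brush's own z axis and vertical below 0.35 rad and linear speed of brush below 0.03 m/s and angle between mug's own z axis and vertical below 0.1 rad and distance of mug from where it was at the start of the episode below 0.06 m and linear speed of mug below 0.02 m/s); the robot touches nothing.
It fails at once if the mug is tipped by more than 0.5 rad (angle between mug's own z axis and vertical above 0.5 rad).
It fails at once if a bystander (screwdriver, red puck, loupe) is moved by more than 30 mm (distance of any of screwdriver, red_puck, loupe from where it was at the start of the episode above 0.03 m).
It also fails if it takes over 54 s, if anything falls off the work surface, if the arm or the gripper's body presses on something with over 40 N, if the wrist force passes 120 N, or if a joint passes its speed limit or range.

## Working session

There is one attempt and no reset: what is moved stays moved. The work goes in short steps, Python scripts to look and compute and a tool call to move; the robot and the scene stay as the last step left them, time stands still between calls to the robot, and variables do not carry over. Pictures are saved under pics/ and viewed, at most 10 in all, crops included, and the job is handed in when it is done.

Besides the shell and the picture viewer there is one more tool, called after "Call:" as name(argument=value, ...) on one line, values as JSON. play_rows: Moves the arm, as the interface text tells. Its arguments: {"type":"object","properties":{"translation":{"type":"array","items":{"type":"array","items":{"type":"number"}}},"delta_rot":{"type":"array","items":{"type":"array","items":{"type":"number"}}},"grip":{"type":"array","items":{"type":"number"}},"squeeze":{"type":"number"}},"required":["translation","delta_rot","grip"]}

```bash
ls; mkdir -p pics
python3 - <<'E'
from plant import r
import cv2,numpy as np
s=r.get_state(); print(s)
ims=[]
for c in ["scene","side"]:
    im=r.snapshot(c); cv2.imwrite(f"pics/{c}0.png",im)
    k=r.get_calibration(c); print(c,k)
    for t in ["brush","mug","holder","screwdriver","red_puck","loupe"]:
        for d in r.look_for(c,t): print(t,np.round(d["point"],3),round(d["confidence"],2))
E
```

```text
pics
{'clock': 0.0, 'q': array([ 1.33383675,  0.68997049, -0.1944665 ,  1.56636515,  0.15727767,
        0.90247714, -0.21511041]), 'qd': array([ 0.00096502, -0.00089818,  0.00079289, -0.00060083, -0.00124215,
       -0.00054897, -0.00043966]), 'joint_torque': array([ 1.24541089e-03, -5.27555037e+01, -1.26687460e+00, -1.53429437e+01,
       -5.26676711e-02,  6.44268395e-03,  1.94760833e-04]), 'tool_pos': array([ 0.1669669 , -0.60174384,  0.3019115 ]), 'eef_rot': array([ 9.90847967e-01,  1.34979500e-01, -1.95387256e-04, -8.96060061e-04]), 'contact_force': array([ 0.02376189, -0.3637727 ,  0.91775117]), 'moment': array([-0.01504968, -0.04073049,  0.01372935]), 'finger_force': 0.0, 'opening': 1.0013269340646767}
scene {'intrinsics': array([[532.85479262,   0.        , 320.0309988 ],
       [  0.        , 532.85479262, 239.82562799],
       [  0.        ,   0.        ,   1.        ]]), 'eye': array([0.06327123, 0.62081952, 0.68938714]), 'rotation': array([-0.16669811,  0.39477684,  0.83644119, -0.34165644])}
brush [0.448 0.237 0.164] 0.98
brush [0.56  0.271 0.184] 0.73
mug [0.444 0.412 0.063] 0.85
mug [ 0.46  -0.044  0.025] 0.67
holder [0.447 0.239 0.046] 0.82
screwdriver [ 0.462 -0.045  0.027] 0.95
red_puck [0.67  0.307 0.018] 0.6
loupe [0.503 0.096 0.029] 0.8
loupe [ 0.46  -0.046  0.03 ] 0.5
side {'intrinsics': array([[558.01506114,   0.        , 326.52716119],
       [  0.        , 558.01506114, 239.5812351 ],
       [  0.        ,   0.        ,   1.        ]]), 'eye': array([ 0.27482059, -0.55087541,  0.78235104]), 'rotation': array([ 0.40610079, -0.08414049, -0.17978973,  0.89200795])}
brush [0.562 0.257 0.184] 0.97
brush [0.453 0.225 0.174] 0.73
brush [0.446 0.23  0.047] 0.53
mug [0.442 0.375 0.071] 0.64
mug [ 0.465 -0.058  0.024] 0.33
holder [0.444 0.23  0.049] 0.95
screwdriver [ 0.463 -0.059  0.025] 0.83
red_puck [0.674 0.293 0.02 ] 0.46
loupe [0.504 0.088 0.025] 0.89
```

View pics/scene0.png

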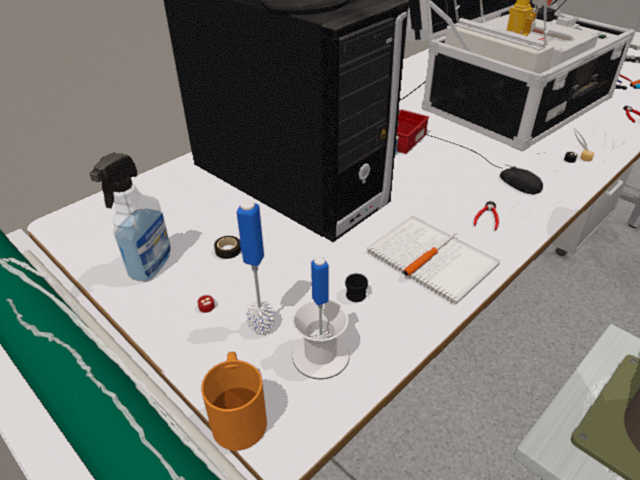

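View pics/side0.png

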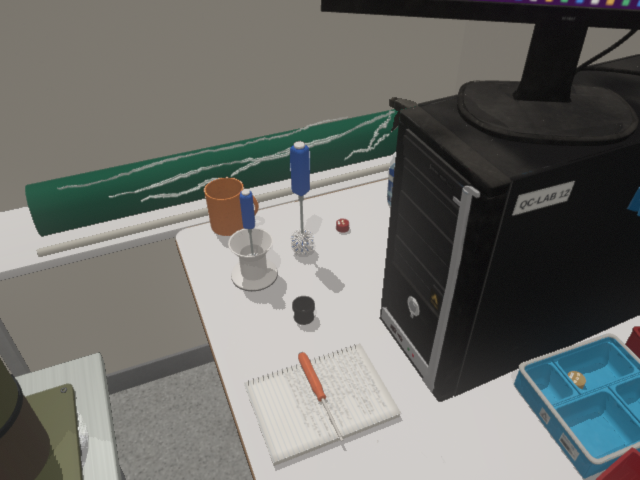

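The things that could be taken for the brush are the small blue-handled brush in the white holder (scene 320,285; side 248,210) and the larger look-alike standing free (scene 252,240; side 300,175). The holder one is meant. Next I check it in a close crop and measure it.

```bash
cat > h.py <<'E'
from plant import r
import cv2,numpy as np
from scipy.spatial.transform import Rotation as R
def cam(c):
    k=r.get_calibration(c); return k["intrinsics"],np.array(k["eye"]),R.from_quat(k["rotation"]).as_matrix()
def proj(k,P):
    K,e,M=k; p=(np.atleast_2d(P)-e)@M; p=p*[1,-1,-1]; p=p@K.T; return p[:,:2]/p[:,2:]
def ray(k,uv):
    K,e,M=k; d=np.linalg.inv(K)@[uv[0],uv[1],1]; return e,M@(d*[1,-1,-1])
def onz(k,uv,z):
    e,d=ray(k,uv); return e+d*(z-e[2])/d[2]
def tri(obs):
    A=0;b=0
    for k,uv in obs:
        e,d=ray(k,uv); d=d/np.linalg.norm(d); P=np.eye(3)-np.outer(d,d); A=A+P; b=b+P@e
    x=np.linalg.solve(A,b); return x,[np.round(proj(k,x)[0]-uv,1) for k,uv in obs]
E
cat > m.py <<'E'
from h import *
from scipy.optimize import minimize
ks={c:cam(c) for c in["scene","side"]}; ims={c:cv2.imread(f"pics/{c}0.png") for c in ks}
near={"scene":(320,280),"side":(248,212)}; near2={"scene":(252,240),"side":(300,175)}
obs=[];obs2=[]
for c in ks:
    hsv=cv2.cvtColor(ims[c],cv2.COLOR_BGR2HSV); m=cv2.inRange(hsv,(105,150,60),(125,255,255))
    n,l,st,ce=cv2.connectedComponentsWithStats(m)
    for nn,o in((near,obs),(near2,obs2)):
        i=1+np.argmin(np.linalg.norm(ce[1:]-nn[c],axis=1)+1e3*(st[1:,4]<80)); o.append((ks[c],ce[i])); print(c,st[i],ce[i])
print("small handle",tri(obs),"big",tri(obs2))
print("tower corner",onz(ks["scene"],(332,236),0),onz(ks["scene"],(390,205),0),onz(ks["scene"],(196,160),0))
# mug fit
msk={}
for c in ks:
    hsv=cv2.cvtColor(ims[c],cv2.COLOR_BGR2HSV); m=cv2.inRange(hsv,(5,150,40),(18,255,255))
    n,l,st,ce=cv2.connectedComponentsWithStats(m); t={"scene":(235,405),"side":(226,208)}[c]
    i=1+np.argmin(np.linalg.norm(ce[1:]-t,axis=1)+1e3*(st[1:,4]<80)); msk[c]=l==i; print(c,st[i])
a=np.linspace(0,2*np.pi,60); 
def ren(c,p):
    x,y,th=p; o=np.zeros((480,640),np.uint8)
    C=np.c_[x+.0405*np.cos(a),y+.0405*np.sin(a)]
    pts=np.r_[np.c_[C,0*a],np.c_[C,0*a+.101]]
    cv2.fillConvexPoly(o,cv2.convexHull((proj(ks[c],pts)*16).astype(np.int32)),1,shift=4)
    H=[]
    d=np.array([np.cos(th),np.sin(th)]); n=np.array([-d[1],d[0]])
    for u in(.03,.070):
        for v in(-.006,.006):
            for z in(.02,.085): H.append([*(np.array([x,y])+u*d+v*n),z])
    cv2.fillConvexPoly(o,cv2.convexHull((proj(ks[c],np.array(H))*16).astype(np.int32)),1,shift=4)
    return o>0
def cost(p): 
    return sum((1-(ren(c,p)&msk[c]).sum()/(ren(c,p)|msk[c]).sum()) for c in ks)
best=min((minimize(cost,[.442,.39,t],method="Nelder-Mead",options=dict(initial_simplex=[[.442,.39,t],[.452,.39,t],[.442,.4,t],[.442,.39,t+.4]])) for t in(-.8,0,.8)),key=lambda q:q.fun)
print("bore",best.x,best.fun)
E
python3 m.py
python3 - <<'E'
import cv2,numpy as np
a=cv2.imread("pics/scene0.png")[245:385,270:370];b=cv2.imread("pics/side0.png")[175:315,205:305]
cv2.imwrite("pics/crop.png",cv2.resize(np.hstack([a,b]),None,fx=4,fy=4,interpolation=cv2.INTER_CUBIC))
E
```

```text
scene [312 261  16  44 598] [319.72073579 282.84949833]
scene [ 237  204   26   62 1160] [250.26637931 235.14224138]
side [291 146  18  10  87] [298.3908046  150.63218391]
side [291 146  18  10  87] [298.3908046  150.63218391]
small handle (array([0.5036672 , 0.24715104, 0.21177451]), [array([-32.5, -38.7]), array([-29. ,  27.1])]) big (array([0.56157971, 0.27614779, 0.22537333]), [array([-6.2, -7.1]), array([-4.5,  5.7])])
tower corner [ 0.65204746 -0.00065539  0.        ] [ 0.63530523 -0.16932338  0.        ] [1.10821344 0.01667796 0.        ]
scene [ 103  312  164  168 4967]
side [211 178  28  14 180]
bore [ 0.45187843  0.40518766 -0.65974378] 1.0824499041174436
```

View pics/crop.png

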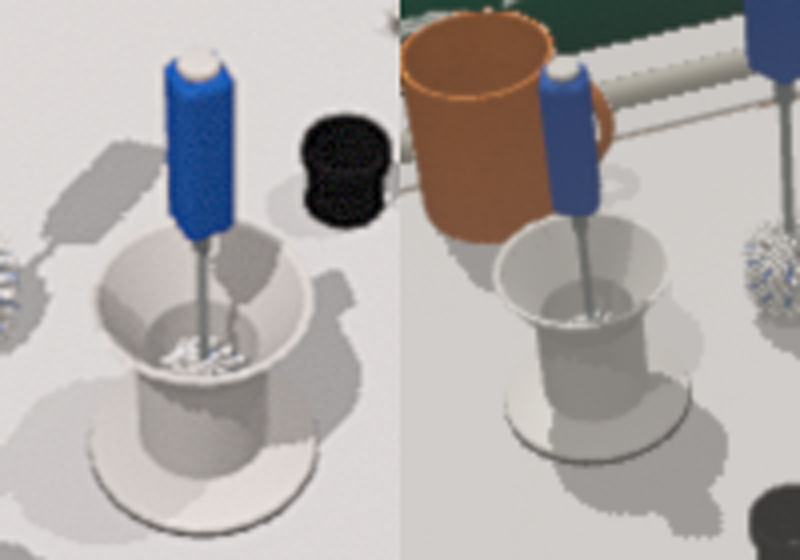

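The crop confirms it: the small brush stands in the white holder, handle up, with its cap at scene (320,261) and side (246,192). The side view is less saturated, so I loosen the thresholds and fit a model of handle and mug.

```bash
cat > m2.py <<'E'
from h import *
from scipy.optimize import minimize,differential_evolution as DE
ks={c:cam(c) for c in["scene","side"]}; ims={c:cv2.imread(f"pics/{c}0.png") for c in ks}
def comp(c,lo,hi,t):
    m=cv2.inRange(cv2.cvtColor(ims[c],cv2.COLOR_BGR2HSV),lo,hi); n,l,st,ce=cv2.connectedComponentsWithStats(m)
    i=1+np.argmin(np.linalg.norm(ce[1:]-t,axis=1)+1e3*(st[1:,4]<150)); print(c,st[i]); return (l==i)
B={c:comp(c,(100,80,40),(130,255,255),t) for c,t in{"scene":(320,280),"side":(248,212)}.items()}
B2={c:comp(c,(100,80,40),(130,255,255),t) for c,t in{"scene":(252,240),"side":(300,170)}.items()}
M={c:comp(c,*b) for c,b in{"scene":((6,150,90),(16,255,255),(235,405)),"side":((4,90,60),(18,255,255),(226,208))}.items()}
ker=np.ones((5,5),np.uint8); M["scene"]=cv2.morphologyEx(M["scene"].astype(np.uint8),cv2.MORPH_OPEN,ker)>0
def hull(o,c,P,): cv2.fillConvexPoly(o,cv2.convexHull((proj(ks[c],np.array(P))*16).astype(np.int32)),1,shift=4)
def box(c,p,hw=.011,z0=.126,z1=.202):
    x,y,th,tx,ty=p; o=np.zeros((480,640),np.uint8); P=[]
    for z in(z0,z1):
        for q in range(4):
            a=th+np.pi/4+q*np.pi/2; P.append([x+tx*(z-.172)+hw*2**.5*np.cos(a),y+ty*(z-.172)+hw*2**.5*np.sin(a),z])
    hull(o,c,P); return o>0
a=np.linspace(0,2*np.pi,60)
def mug(c,p):
    x,y,th=p; o=np.zeros((480,640),np.uint8); C=np.c_[x+.0405*np.cos(a),y+.0405*np.sin(a)]
    hull(o,c,np.r_[np.c_[C,0*a],np.c_[C,0*a+.101]]); d=np.array([np.cos(th),np.sin(th)]); n=np.array([-d[1],d[0]])
    hull(o,c,[[*(np.array([x,y])+u*d+v*n),z] for u in(.03,.07) for v in(-.006,.006) for z in(.02,.085)])
    return o>0
iou=lambda A,b:1-(A&b).sum()/(A|b).sum()
f=DE(lambda p:sum(iou(box(c,p),B[c]) for c in ks),[(.42,.48),(.2,.27),(-.79,.79),(-.2,.2),(-.2,.2)],seed=1,maxiter=80); print("handle@z.172",f.x.round(4),f.fun)
x=f.x; print([round(sum(iou(box(c,[x[0],x[1],t,x[3],x[4]]),B[c]) for c in ks),3) for t in np.arange(-.75,.8,.15)])
occ=lambda c:~cv2.dilate(B[c].astype(np.uint8),ker).astype(bool)
g=DE(lambda p:sum(iou(mug(c,p)&occ(c),M[c]&occ(c)) for c in ks),[(.40,.49),(.36,.44),(-3.14,3.14)],seed=1,maxiter=80); print("mug",g.x.round(4),g.fun)
print("big",tri([(ks[c],np.argwhere(B2[c]).mean(0)[::-1]) for c in ks]))
for c in ks:
    for m,p in((B[c],box(c,f.x)),(M[c],mug(c,g.x))):
        ims[c][p^m]=(0,0,255)
cv2.imwrite("pics/fit.png",np.hstack([cv2.resize(ims["scene"][245:465,190:380],None,fx=2.1,fy=2.1),cv2.resize(ims["side"][165:385,190:370],None,fx=2.1,fy=2.1)]))
E
python3 m2.py
```

```text
scene [311 260  17  45 637]
side [240 192  15  37 402]
scene [ 237  204   27   62 1235]
side [290 145  20  51 859]
scene [ 185  352   82  100 4579]
side [ 204  178   40   58 1795]
handle@z.172 [ 0.4508  0.2372 -0.7583 -0.1259  0.1286] 0.6062269754690579
[np.float64(0.608), np.float64(0.682), np.float64(0.727), np.float64(0.76), np.float64(0.756), np.float64(0.765), np.float64(0.781), np.float64(0.794), np.float64(0.763), np.float64(0.709), np.float64(0.631)]
mug [ 0.4514  0.4056 -1.0155] 0.23527325238033503
big (array([0.56703827, 0.26333795, 0.2025631 ]), [array([-0.2, -0.3]), array([-0.2,  0.2])])
```

View pics/fit.png

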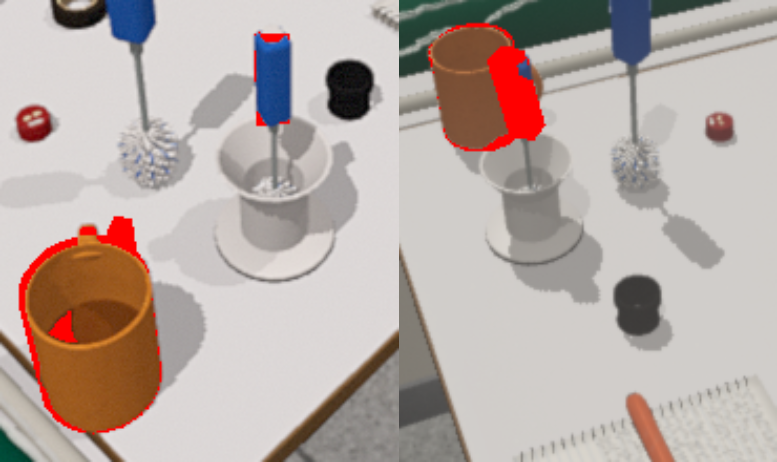

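The red patch over the side handle is a drawing artifact from the mug's hidden part. The handle fit itself is still poor at 0.61, so I triangulate directly and circle-fit the mug rim seen in the two views.

```bash
cat > m3.py <<'E'
exec(open("m2.py").read().split("f=DE(")[0])
print("centroid",tri([(ks[c],np.argwhere(B[c]).mean(0)[::-1]) for c in ks]))
print("cap",tri([(ks["scene"],(320,260)),(ks["side"],(246.2,192))]))
print("hbot",tri([(ks["scene"],(320.3,304)),(ks["side"],(248.5,228.5))]))
for c,pts,x0 in(("scene",[(27,297),(152,285),(88,242),(88,347),(45,262),(130,255),(45,335),(135,328)],(190,245,0)),("side",[(430,48),(513,42),(470,27),(472,71)],(190,165,399))):
    P=np.array([onz(ks[c],(x0[0]+(u-x0[2])/2.1,x0[1]+v/2.1),.101)[:2] for u,v in pts])
    A=np.c_[2*P,np.ones(len(P))]; s=np.linalg.lstsq(A,(P**2).sum(1),rcond=None)[0]; print(c,"rim",s[:2],(s[2]+s[:2]@s[:2])**.5)
print("mughandle",onz(ks["scene"],(232,356),.08))
for c,pts,x0 in(("scene",[(218,160),(328,155),(275,118),(272,205)],(190,245,0)),("side",[(482,160),(572,158),(528,134),(525,190)],(190,165,399))):
    P=np.array([onz(ks[c],(x0[0]+(u-x0[2])/2.1,x0[1]+v/2.1),.088)[:2] for u,v in pts])
    A=np.c_[2*P,np.ones(len(P))]; s=np.linalg.lstsq(A,(P**2).sum(1),rcond=None)[0]; print(c,"holder mouth",s[:2],(s[2]+s[:2]@s[:2])**.5)
k=cam("wrist");s=r.get_state();T=R.from_quat(s["eef_rot"])
print("wristcam in tool",T.inv().apply(k[1]-s["tool_pos"]),(T.inv()*R.from_matrix(k[2])).as_matrix().round(2),T.as_matrix().round(3))
E
python3 m3.py
```

```text
scene [311 260  17  45 637]
side [240 192  15  37 402]
scene [ 237  204   27   62 1235]
side [290 145  20  51 859]
scene [ 185  352   82  100 4579]
side [ 204  178   40   58 1795]
centroid (array([0.45363514, 0.23426233, 0.16188767]), [array([-0.1, -0.1]), array([-0.1,  0.1])])
cap (array([0.45483961, 0.23216523, 0.20345626]), [array([-0.5, -0.4]), array([-0.3,  0.4])])
hbot (array([0.45244596, 0.23457199, 0.1196147 ]), [array([-0.2, -0.2]), array([-0.2,  0.1])])
scene rim [0.44498392 0.40570092] 0.03879576840209075
side rim [0.45034791 0.40254759] 0.039460575328596405
mughandle [0.49756158 0.36856579 0.08      ]
scene holder mouth [0.44884999 0.23854938] 0.04050101423249863
side holder mouth [0.45410819 0.23313637] 0.03936698499511287
wristcam in tool [ 0.06962577 -0.0006126  -0.08099487] [[ 0.    0.96  0.27]
 [ 1.   -0.    0.  ]
 [ 0.    0.27 -0.96]] [[ 0.964  0.268  0.   ]
 [ 0.268 -0.964 -0.   ]
 [-0.     0.    -1.   ]]
```

The brush axis is at about (0.454, 0.234) and upright. The holder is at about (0.451, 0.236) and the bore at about (0.4475, 0.404), with the mug handle toward +x,-y. I move toward a hover pose in stages, watching the joints.

Call:
play_rows(translation=[[0.028, -0.027, -0.008], [0.028, -0.027, -0.008], [0.028, -0.027, -0.008], [0.028, -0.027, -0.008], [0.028, -0.027, -0.008], [0.028, -0.027, -0.008], [0.028, -0.027, -0.008], [0.028, -0.027, -0.008], [0.028, -0.027, -0.008], [0.028, -0.027, -0.008], [0.028, -0.027, -0.008], [0.028, -0.027, -0.008]], delta_rot=[[0, 0, 0], [0, 0, 0], [0, 0, 0], [0, 0, 0], [0, 0, 0], [0, 0, 0], [0, 0, 0], [0, 0, 0], [0, 0, 0], [0, 0, 0], [0, 0, 0], [0, 0, 0]], grip=[1, 1, 1, 1, 1, 1, 1, 1, 1, 1, 1, 1])

```text
clock: 2.2
tool_pos: [0.4048, -0.199, 0.3992]
eef_rot: [0.991, 0.135, 0.0, 0.0]
contact_force: [0.3, -0.3, -0.2]
opening: 0.998
finger_force: 0.0
```

```bash
python3 -c "
from plant import r
s=r.get_state();print(s['clock'],s['q'].round(2),s['tool_pos'].round(3),s['eef_rot'].round(3))"
```

```text
2.2 [ 0.54  0.34 -0.25  1.92  0.11  0.9  -1.07] [ 0.405 -0.199  0.399] [0.991 0.135 0.    0.   ]
```

Call:
play_rows(translation=[[0.0146, -0.0368, 0], [0.0146, -0.0368, 0], [0.0146, -0.0368, 0], [0.0146, -0.0368, 0], [0.0146, -0.0368, 0], [0.0146, -0.0368, 0], [0.0146, -0.0368, 0], [0.0146, -0.0368, 0], [0.0146, -0.0368, 0], [0.0146, -0.0368, 0], [0.0146, -0.0368, 0], [0, 0, 0], [0, 0, 0]], delta_rot=[[0, 0, 0], [0, 0, 0], [0, 0, 0], [0, 0, 0], [0, 0, 0], [0, 0, 0], [0, 0, 0], [0, 0, 0], [0, 0, 0], [0, 0, 0], [0, 0, 0], [0, 0, 0], [0, 0, 0]], grip=[1, 1, 1, 1, 1, 1, 1, 1, 1, 1, 1, 1, 1])

```text
clock: 3.82
tool_pos: [0.4507, 0.232, 0.3985]
eef_rot: [0.991, 0.135, -0.0, 0.001]
contact_force: [0.1, -0.5, 0.2]
opening: 0.999
finger_force: 0.0
```

Run:
```python
from h import *
import pickle
s=r.get_state();k=cam("wrist");im=r.snapshot("wrist");cv2.imwrite("pics/w1.png",im)
pickle.dump(k,open("w1.pkl","wb"));print(s['q'].round(2),s['tool_pos'].round(4),s['eef_rot'].round(4),k[0])
print(proj(k,[[.454,.234,.206],[.454,.234,.126],[.4475,.404,.101]]))
```

```text
[-0.33  0.43 -0.35  1.77  0.17  0.97 -2.06] [0.4507 0.232  0.3985] [ 9.909e-01  1.347e-01 -2.000e-04  6.000e-04] [[428.30930205   0.         312.70845952]
 [  0.         428.30930205 236.14696458]
 [  0.           0.           1.        ]]
[[312.29425097 220.29519958]
 [312.41724856 197.85237387]
 [121.66179878 147.98892332]]
```

View pics/w1.png

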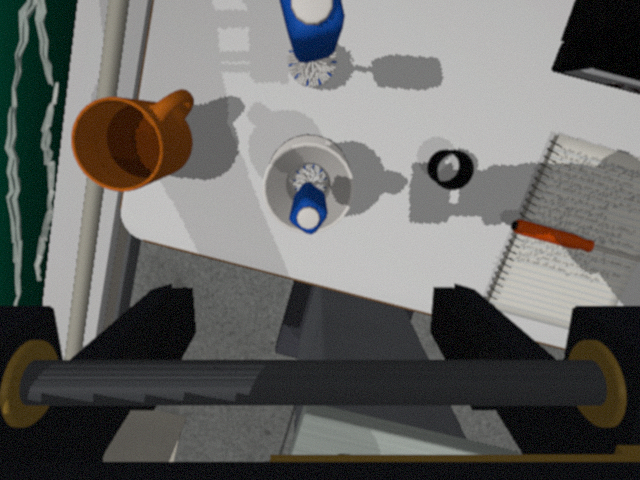

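The wrist view shows the small brush's cap at (308,217), predicted (312,220), and the mug rim centre at about (118,142), predicted (122,148). The estimates hold to about 3 mm. I now fit the handle yaw and the rims from this picture.

```bash
cat > m4.py <<'E'
exec(open("m2.py").read().split("f=DE(")[0])
import pickle
ks["wrist"]=pickle.load(open("w1.pkl","rb")); ims["wrist"]=cv2.imread("pics/w1.png")
B["wrist"]=comp("wrist",(100,80,40),(130,255,255),(308,210))
# allow a small pixel shift per view (calibration error)
def blue(c,p):   # handle minus cap top is hidden white disc
    o=box(c,p); x,y,th,tx,ty=p; cp=box(c,p,.007,.203,.206); return o&~cp
def cost(p):
    s=0
    for i,c in enumerate(ks):
        S=np.float32([[1,0,p[5+2*i]],[0,1,p[6+2*i]]]); m=cv2.warpAffine(blue(c,p[:5]).astype(np.uint8),S,(640,480))>0
        s+=iou(m,B[c])
    return s+.003*np.sum(np.array(p[5:])**2)
f=DE(cost,[(.44,.465),(.222,.245),(-.79,.79),(-.12,.12),(-.12,.12)]+[(-3,3)]*6,seed=1,maxiter=60,popsize=8,polish=False)
print(f.x.round(3),f.fun,[round(cost([*f.x[:2],t,*f.x[3:]]),2) for t in np.arange(-.75,.8,.15)])
im=cv2.resize(ims["wrist"][165:245,260:360],None,fx=4,fy=4,interpolation=cv2.INTER_CUBIC)
e=blue("wrist",f.x[:5]).astype(np.uint8)[165:245,260:360]; e=cv2.resize(e,None,fx=4,fy=4,interpolation=0)
cs,_=cv2.findContours(e,cv2.RETR_EXTERNAL,2); im2=im.copy(); cv2.drawContours(im2,cs,-1,(0,255,0),1)
cv2.imwrite("pics/w1c.png",np.hstack([im,im2]))
# mug rim circle from wrist network
E
python3 m4.py
```

```text
scene [311 260  17  45 637]
side [240 192  15  37 402]
scene [ 237  204   27   62 1235]
side [290 145  20  51 859]
scene [ 185  352   82  100 4579]
side [ 204  178   40   58 1795]
wrist [289 183  38  51 953]
[ 0.455  0.238 -0.276  0.045  0.007  0.854 -0.858 -0.452  0.046  0.315
  1.269] 0.8950450570720289 [np.float64(1.03), np.float64(0.99), np.float64(0.96), np.float64(0.91), np.float64(0.97), np.float64(1.05), np.float64(1.08), np.float64(1.12), np.float64(1.15), np.float64(1.09), np.float64(1.06)]
```

View pics/w1c.png

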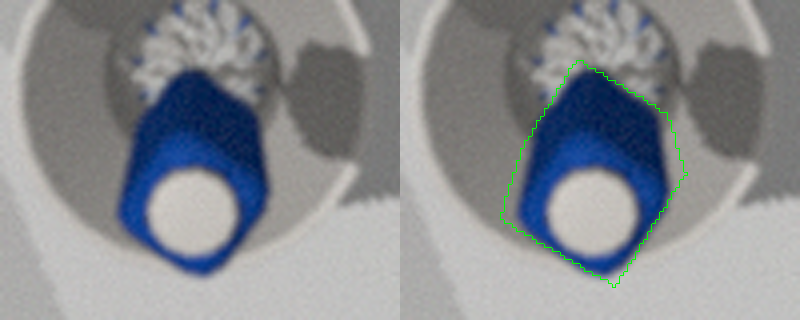

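The handle edges lie in the image at about 37°, so the brush yaw is about -22°. I'll grip with tool y along -22°, meaning a turn of +52° in world. First I quickly check the roll's height and the rim position.

Run:
```python
from h import *
import pickle
w=pickle.load(open("w1.pkl","rb")); s=cam("side")
def circ(k,pts,z):
    P=np.array([onz(k,p,z)[:2] for p in pts]); A=np.c_[2*P,np.ones(len(P))]; q=np.linalg.lstsq(A,(P**2).sum(1),rcond=None)[0]; print(q[:2].round(4),((q[2]+q[:2]@q[:2])**.5).round(4))
circ(w,[(72,140),(163,147),(118,97),(118,190),(84,110),(153,112),(88,178)],.101)
circ(w,[(264,185),(352,185),(308,136),(272,155),(343,152)],.088)
for y in(.5,.55,.6):
    for uv in((230,147),(230,195)):
        e,d=ray(s,uv); print(y,uv,(e+d*(y-e[1])/d[1]).round(3))
print("roll in wrist view edge at",onz(w,(78,100),0.05),onz(w,(60,200),.1))
print("cap",onz(w,(308,217),.206))
T=R.from_euler("z",52.4,degrees=True)*R.from_quat(r.get_state()["eef_rot"]); print(T.as_matrix().round(3))
```

```text
[0.4492 0.4069] 0.0402
[0.461  0.2399] 0.0406
0.5 (230, 147) [0.493 0.5   0.134]
0.5 (230, 195) [0.478 0.5   0.008]
0.55 (230, 147) [0.503 0.55  0.104]
0.55 (230, 195) [ 0.488  0.55  -0.028]
0.6 (230, 147) [0.513 0.6   0.073]
0.6 (230, 195) [ 0.498  0.6   -0.065]
roll in wrist view edge at [0.47176255 0.47163185 0.05      ] [0.38676814 0.45089791 0.1       ]
cap [0.45538612 0.23730245 0.206     ]
[[ 0.378  0.926  0.001]
 [ 0.926 -0.378 -0.001]
 [-0.001  0.001 -1.   ]]
```

Call:
play_rows(translation=[[0, 0, 0], [0, 0, 0], [0, 0, 0], [0, 0, 0], [0, 0, 0], [0.006, 0.002, 0], [0, 0, 0.02], [0, 0, 0.02], [0, 0, 0.01], [0, 0, 0], [0, 0, 0]], delta_rot=[[0, 0, -10.4], [0, 0, -10.5], [0, 0, -10.5], [0, 0, -10.5], [0, 0, -10.5], [0, 0, 0], [0, 0, 0], [0, 0, 0], [0, 0, 0], [0, 0, 0], [0, 0, 0]], grip=[1, 1, 1, 1, 1, 1, 1, 1, 1, 1, 1])

```text
clock: 5.25
tool_pos: [0.4552, 0.2379, 0.3493]
eef_rot: [0.83, 0.558, 0.001, 0.0]
contact_force: [-0.4, -0.4, 0.7]
opening: 1.001
finger_force: 0.0
```

Run:
```python
from h import *
import pickle
s=r.get_state();k=cam("wrist");im=r.snapshot("wrist");cv2.imwrite("pics/w2.png",im);pickle.dump(k,open("w2.pkl","wb"))
print(s['q'].round(2),s['tool_pos'].round(4),R.from_quat(s['eef_rot']).as_matrix().round(3))
p=s['tool_pos'];T=R.from_quat(s['eef_rot'])
u=proj(k,[p+T.apply([0,0,.045+d]) for d in(.1,.102)])[0]; print("axis at .206:",proj(k,[[p[0],p[1],.206]]),"brush est",proj(k,[[.4545,.2365,.206],[.4545,.2365,.126]]))
x,y=proj(k,[[.4545,.2365,.18]])[0].astype(int)
cv2.imwrite("pics/w2c.png",cv2.resize(im[max(0,y-75):y+75,max(0,x-100):x+100],None,fx=4,fy=4,interpolation=cv2.INTER_CUBIC)); print(x-100,y-75)
```

```text
[-0.21  0.52 -0.57  1.83  0.36  0.89 -1.33] [0.4552 0.2379 0.3493] [[ 0.377  0.926  0.001]
 [ 0.926 -0.377  0.001]
 [ 0.001  0.001 -1.   ]]
axis at .206: [[313.03285754 249.50571535]] brush est [[312.79277011 252.23488194]
 [312.71210261 218.89439892]]
212 164
```

View pics/w2c.png

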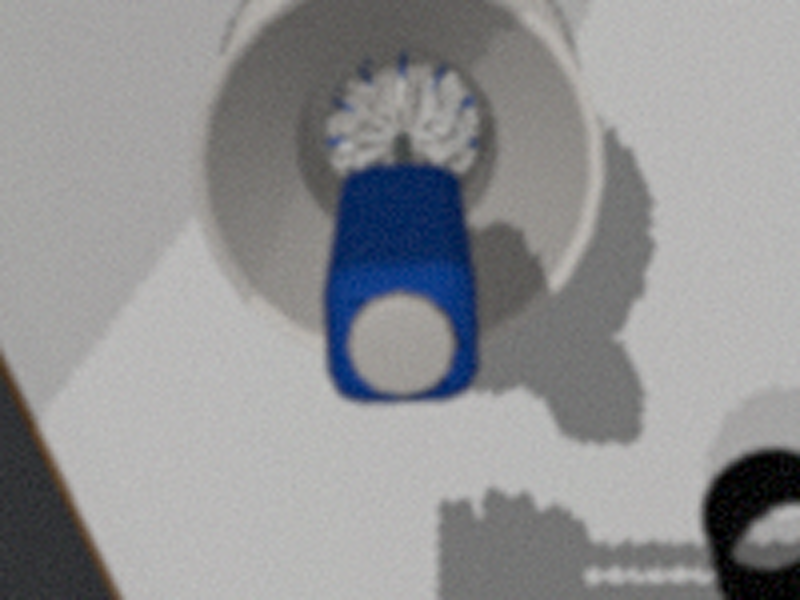

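The handle is square to the fingers and the cap sits at (312.5, 249.8), exactly on the tool axis. I descend and grip.

Call:
play_rows(translation=[[0, 0, 0.03], [0, 0, 0.03], [0, 0, 0.03], [0, 0, 0.03], [0, 0, 0.012], [0, 0, 0], [0, 0, 0], [0, 0, 0], [0, 0, 0], [0, 0, 0], [0, 0, 0], [0, 0, 0]], delta_rot=[[0, 0, 0], [0, 0, 0], [0, 0, 0], [0, 0, 0], [0, 0, 0], [0, 0, 0], [0, 0, 0], [0, 0, 0], [0, 0, 0], [0, 0, 0], [0, 0, 0], [0, 0, 0]], grip=[1, 1, 1, 1, 1, 1, -0.6, -0.6, -0.6, -0.6, -0.6, -0.6], squeeze=25)

```text
clock: 6.8
tool_pos: [0.4549, 0.2376, 0.2167]
eef_rot: [0.829, 0.559, -0.0, 0.0]
contact_force: [-0.5, 0.6, 0.0]
opening: 0.341
finger_force: 0.0
```

Call:
play_rows(translation=[[0, 0, 0], [0, 0, 0], [0, 0, 0], [0, 0, 0], [0, 0, 0], [0, 0, 0]], delta_rot=[[0, 0, 0], [0, 0, 0], [0, 0, 0], [0, 0, 0], [0, 0, 0], [0, 0, 0]], grip=[-1, -1, -1, -1, -1, -1])

```text
clock: 7.55
tool_pos: [0.4548, 0.2377, 0.2167]
eef_rot: [0.829, 0.559, -0.0, 0.0]
contact_force: [0.7, -0.1, -0.9]
opening: 0.246
finger_force: 25.0
```

Call:
play_rows(translation=[[0, 0, -0.01], [0, 0, -0.02], [0, 0, -0.03], [0, 0, -0.03], [0, 0, -0.03], [0, 0, -0.02], [0.0255, -0.0116, 0], [0.0255, -0.0116, 0], [0.0255, -0.0116, 0], [0.0255, -0.0116, 0], [0.0255, -0.0116, 0], [0.0255, -0.0116, 0], [0, 0, 0], [0, 0, 0], [0, 0, 0], [0, 0, 0]], delta_rot=[[0, 0, 0], [0, 0, 0], [0, 0, 0], [0, 0, 0], [0, 0, 0], [0, 0, 0], [0, 0, 0], [0, 0, 0], [0, 0, 0], [0, 0, 0], [0, 0, 0], [0, 0, 0], [0, 0, 0], [0, 0, 0], [0, 0, 0], [0, 0, 0]], grip=[-1, -1, -1, -1, -1, -1, -1, -1, -1, -1, -1, -1, -1, -1, -1, -1])

```text
clock: 9.55
tool_pos: [0.4483, 0.4046, 0.3568]
eef_rot: [0.83, 0.558, -0.0, 0.0]
contact_force: [0.5, 0.5, -1.9]
opening: 0.246
finger_force: 25.0
```

Run:
```python
from h import *
s=r.get_state();k=cam("side");p=s['tool_pos'];print(p.round(4),s['q'].round(2),s['opening'],R.from_quat(s['eef_rot']).as_matrix().round(3))
a=r.snapshot("scene");b=r.snapshot("side")
print(proj(cam("scene"),[[p[0],p[1],p[2]-.2047],[.448,.4055,.101]]),proj(k,[[p[0],p[1],p[2]-.2047],[.448,.4055,.101]]))
cv2.imwrite("pics/g1.png",np.hstack([cv2.resize(a[200:480,130:330],None,fx=2,fy=2),cv2.resize(b[60:340,150:350],None,fx=2,fy=2)]))
```

```text
[0.4483 0.4046 0.3568] [-0.5   0.64 -0.55  1.55  0.37  1.05 -1.54] 0.24606407746514633 [[ 0.377  0.926  0.   ]
 [ 0.926 -0.377 -0.001]
 [-0.001  0.001 -1.   ]]
[[227.03987365 357.89093206]
 [231.27974748 383.03538551]] [[220.40535198 167.03013466]
 [223.12367562 187.45503155]]
```

View pics/g1.png

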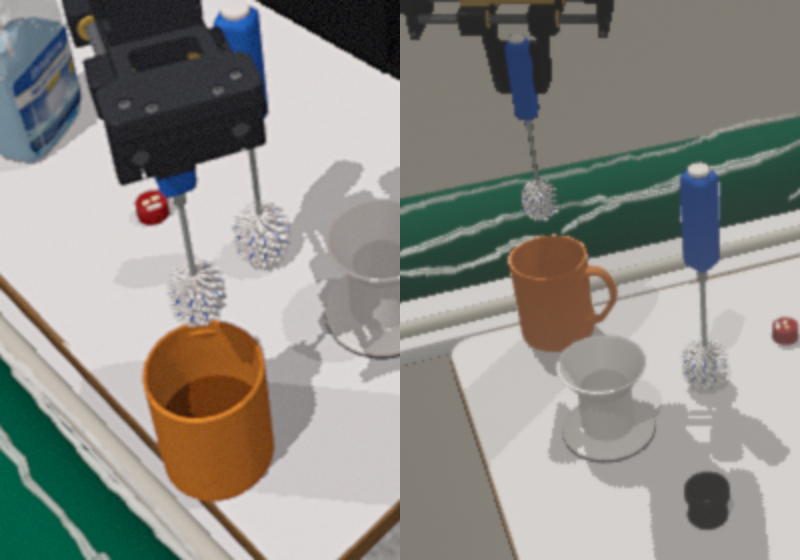

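The brush hangs centred over the mug, with its tip at scene (230,361) and side (220,167). I lower it to near the bottom.

Call:
play_rows(translation=[[0, 0, 0.02], [0, 0, 0.025], [0, 0, 0.025], [0, 0, 0.025], [0, 0, 0.02], [0, 0, 0.015], [0, 0, 0.007], [0, 0, 0], [0, 0, 0]], delta_rot=[[0, 0, 0], [0, 0, 0], [0, 0, 0], [0, 0, 0], [0, 0, 0], [0, 0, 0], [0, 0, 0], [0, 0, 0], [0, 0, 0]], grip=[-1, -1, -1, -1, -1, -1, -1, -1, -1])

```text
clock: 10.78
tool_pos: [0.4482, 0.406, 0.2204]
eef_rot: [0.829, 0.559, 0.001, -0.0]
contact_force: [0.8, 0.2, -1.3]
opening: 0.245
finger_force: 25.0
```

```bash
cat > f.py <<'E'
from h import *
import sys
F=[]
for i in range(8):
    F.append(r.get_state()["contact_force"]); im=r.snapshot("wrist")
print(r.get_state()["clock"],r.get_state()["tool_pos"].round(4),np.mean(F,0).round(2),np.std(F,0).round(2))
cv2.imwrite(f"pics/{sys.argv[1]}.png",im)
m=[d for d in r.silhouettes("wrist","brush")]
for d in m[:3]:
    v,u=np.nonzero(d["pixels"]); print("brush px",round(d["confidence"],2),u.min(),u.max(),v.min(),v.max(),len(u))
E
python3 f.py s0
```

```text
11.175 [0.4479 0.4056 0.2198] [ 0.22 -0.4  -0.72] [0.4  0.45 0.25]
brush px 0.86 274 351 208 428 9774
brush px 0.8 532 639 307 444 1344
brush px 0.4 346 386 411 454 1120
```

Now I lean about 24 mm along tool -x (mostly -y).

Call:
play_rows(translation=[[-0.006, 0, 0], [-0.006, 0, 0], [-0.006, 0, 0], [-0.006, 0, 0], [0, 0, 0], [0, 0, 0], [0, 0, 0]], delta_rot=[[0, 0, 0], [0, 0, 0], [0, 0, 0], [0, 0, 0], [0, 0, 0], [0, 0, 0], [0, 0, 0]], grip=[-1, -1, -1, -1, -1, -1, -1])

```text
clock: 12.1
tool_pos: [0.439, 0.3838, 0.2198]
eef_rot: [0.829, 0.559, 0.0, -0.0]
contact_force: [0.2, 1.6, 0.2]
opening: 0.25
finger_force: 25.0
```

```bash
python3 f.py s1
python3 - <<'E'
import cv2,numpy as np
a=cv2.imread("pics/s0.png")[100:480,200:440];b=cv2.imread("pics/s1.png")[100:480,200:440]
cv2.imwrite("pics/s01.png",cv2.resize(np.hstack([a,b]),None,fx=1.5,fy=1.5))
E
```

```text
12.5 [0.4389 0.3834 0.2197] [0.35 1.06 0.39] [0.52 0.34 0.5 ]
brush px 0.95 508 608 275 358 3611
brush px 0.87 274 351 186 429 9883
```

View pics/s01.png

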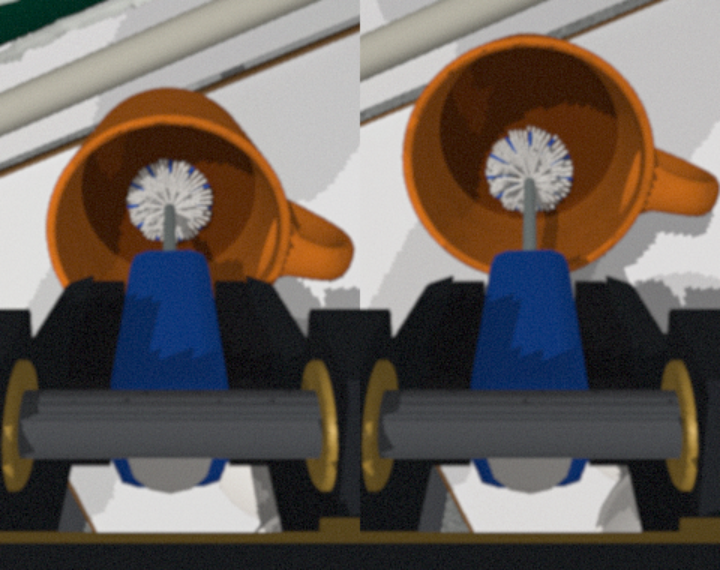

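The right half shows the head pressed against the near wall, shifted about 22 px relative to the hand (roughly 13 mm of bend), which is a bit firm. I back off 5 mm and start the first upstroke.

Call:
play_rows(translation=[[0.0025, 0, 0], [0.0025, 0, 0], [0, 0, 0], [0, 0, -0.008], [0, 0, -0.012], [0, 0, -0.012], [0, 0, -0.012], [0, 0, 0], [0, 0, 0]], delta_rot=[[0, 0, 0], [0, 0, 0], [0, 0, 0], [0, 0, 0], [0, 0, 0], [0, 0, 0], [0, 0, 0], [0, 0, 0], [0, 0, 0]], grip=[-1, -1, -1, -1, -1, -1, -1, -1, -1])

```text
clock: 13.68
tool_pos: [0.4407, 0.3878, 0.2636]
eef_rot: [0.829, 0.559, -0.0, 0.0]
contact_force: [-0.5, 0.6, -0.7]
opening: 0.251
finger_force: 25.0
```

```bash
python3 f.py s2
```

```text
14.075 [0.4406 0.3879 0.2634] [ 0.11  0.44 -0.55] [0.41 0.48 0.43]
brush px 0.93 274 350 194 428 9843
brush px 0.6 483 639 262 441 4072
```

At the top of the stroke the head is still bent about 8 mm against the wall. I continue with strokes two, three and one extra.

Call:
play_rows(translation=[[0, 0, 0.01], [0, 0, 0.012], [0, 0, 0.012], [0, 0, 0.01], [0, 0, 0], [0, 0, 0], [0, 0, -0.01], [0, 0, -0.012], [0, 0, -0.012], [0, 0, -0.011], [0, 0, 0], [0, 0, 0]], delta_rot=[[0, 0, 0], [0, 0, 0], [0, 0, 0], [0, 0, 0], [0, 0, 0], [0, 0, 0], [0, 0, 0], [0, 0, 0], [0, 0, 0], [0, 0, 0], [0, 0, 0], [0, 0, 0]], grip=[-1, -1, -1, -1, -1, -1, -1, -1, -1, -1, -1, -1])

```text
clock: 15.62
tool_pos: [0.4407, 0.3878, 0.2646]
eef_rot: [0.829, 0.559, -0.0, 0.0]
contact_force: [0.0, 0.4, -0.3]
opening: 0.25
finger_force: 25.0
```

```bash
python3 f.py s3
```

```text
16.025 [0.4407 0.3879 0.2644] [-0.18  0.07 -0.46] [0.23 0.31 0.45]
brush px 0.73 275 350 196 427 9528
brush px 0.63 482 639 260 441 4004
```

Call:
play_rows(translation=[[0, 0, 0.01], [0, 0, 0.012], [0, 0, 0.012], [0, 0, 0.01], [0, 0, 0], [0, 0, 0]], delta_rot=[[0, 0, 0], [0, 0, 0], [0, 0, 0], [0, 0, 0], [0, 0, 0], [0, 0, 0]], grip=[-1, -1, -1, -1, -1, -1])

```text
clock: 16.82
tool_pos: [0.4408, 0.3881, 0.2207]
eef_rot: [0.829, 0.559, 0.0, -0.0]
contact_force: [0.7, 0.4, -1.1]
opening: 0.247
finger_force: 25.0
```

```bash
python3 f.py s4
```

```text
17.225 [0.4409 0.3881 0.221 ] [ 0.26  0.16 -1.03] [0.38 0.39 0.28]
brush px 0.84 506 597 280 358 2872
brush px 0.58 274 352 195 430 9939
```

Call:
play_rows(translation=[[0, 0, -0.01], [0, 0, -0.012], [0, 0, -0.012], [0, 0, -0.011], [0, 0, 0], [0, 0, 0], [0, 0, 0.01], [0, 0, 0.012], [0, 0, 0.012], [0, 0, 0.011], [0, 0, 0], [0, 0, 0], [0, 0, -0.01], [0, 0, -0.012], [0, 0, -0.012], [0, 0, -0.012], [0, 0, 0], [0, 0, 0]], delta_rot=[[0, 0, 0], [0, 0, 0], [0, 0, 0], [0, 0, 0], [0, 0, 0], [0, 0, 0], [0, 0, 0], [0, 0, 0], [0, 0, 0], [0, 0, 0], [0, 0, 0], [0, 0, 0], [0, 0, 0], [0, 0, 0], [0, 0, 0], [0, 0, 0], [0, 0, 0], [0, 0, 0]], grip=[-1, -1, -1, -1, -1, -1, -1, -1, -1, -1, -1, -1, -1, -1, -1, -1, -1, -1])

```text
clock: 19.52
tool_pos: [0.4407, 0.3878, 0.2666]
eef_rot: [0.829, 0.559, -0.0, 0.0]
contact_force: [-0.8, 0.1, -0.9]
opening: 0.249
finger_force: 25.0
```

```bash
python3 f.py s5; python3 -c "
from plant import r
for c in ('scene','side'):
    r.snapshot(c)
    for d in r.look_for(c,'mug'): print(c,d['point'].round(3) if hasattr(d['point'],'round') else d['point'],d['confidence'])"
```

```text
19.925 [0.4407 0.3879 0.2664] [ 0.02  0.23 -0.89] [0.4  0.64 0.54]
brush px 0.88 274 351 194 429 9943
brush px 0.8 482 639 259 441 4036
scene [0.4311, 0.4167, 0.0638] 0.78
side [0.4435, 0.373, 0.0718] 0.59
side [0.4411, 0.3855, 0.0985] 0.24
```

Four upstrokes are done and the head stayed bent against the wall at every check. I retract and go back over the holder.

Call:
play_rows(translation=[[0.01, 0, 0], [0.009, 0, 0], [0, 0, 0], [0, 0, -0.02], [0, 0, -0.025], [0, 0, -0.025], [0, 0, -0.02], [0, 0, 0], [-0.0255, 0.0116, 0], [-0.0255, 0.0116, 0], [-0.0255, 0.0116, 0], [-0.0255, 0.0116, 0], [-0.0255, 0.0116, 0], [-0.0255, 0.0116, 0], [0, 0, 0], [0, 0, 0], [0, 0, 0], [0, 0, 0]], delta_rot=[[0, 0, 0], [0, 0, 0], [0, 0, 0], [0, 0, 0], [0, 0, 0], [0, 0, 0], [0, 0, 0], [0, 0, 0], [0, 0, 0], [0, 0, 0], [0, 0, 0], [0, 0, 0], [0, 0, 0], [0, 0, 0], [0, 0, 0], [0, 0, 0], [0, 0, 0], [0, 0, 0]], grip=[-1, -1, -1, -1, -1, -1, -1, -1, -1, -1, -1, -1, -1, -1, -1, -1, -1, -1])

```text
clock: 22.42
tool_pos: [0.4546, 0.2386, 0.3566]
eef_rot: [0.829, 0.559, 0.0, -0.0]
contact_force: [0.0, -0.5, -0.6]
opening: 0.247
finger_force: 25.0
```

```bash
python3 f.py s6; python3 -c "
from h import *
s=r.get_state();T=R.from_quat(s['eef_rot']);print(T.inv().apply(np.array([.4548,.2377,.2167])-s['tool_pos']).round(4),T.as_matrix().round(3)[2])"
```

```text
22.825 [0.4549 0.2377 0.3567] [ 0.17 -0.44 -0.66] [0.28 0.51 0.3 ]
brush px 0.82 274 351 203 428 9731
brush px 0.65 388 575 78 162 10630
brush px 0.35 488 527 15 53 1193
[ 0.0e+00 -1.0e-04  1.4e-01] [-0.  0. -1.]
```

Call:
play_rows(translation=[[0, 0, 0.02], [0, 0, 0.025], [0, 0, 0.025], [0, 0, 0.025], [0, 0, 0.02], [0, 0, 0.015], [0, 0, 0.008], [0, 0, 0.001], [0, 0, 0], [0, 0, 0]], delta_rot=[[0, 0, 0], [0, 0, 0], [0, 0, 0], [0, 0, 0], [0, 0, 0], [0, 0, 0], [0, 0, 0], [0, 0, 0], [0, 0, 0], [0, 0, 0]], grip=[-1, -1, -1, -1, -1, -1, -1, -1, -1, -1])

```text
clock: 24.12
tool_pos: [0.4551, 0.2378, 0.2182]
eef_rot: [0.829, 0.559, 0.001, 0.0]
contact_force: [-0.6, 0.2, -0.7]
opening: 0.249
finger_force: 25.0
```

Call:
play_rows(translation=[[0, 0, 0], [0, 0, 0], [0, 0, 0], [0, 0, 0], [0, 0, 0], [0, 0, 0], [0, 0, 0], [0, 0, 0], [0, 0, 0], [0, 0, 0]], delta_rot=[[0, 0, 0], [0, 0, 0], [0, 0, 0], [0, 0, 0], [0, 0, 0], [0, 0, 0], [0, 0, 0], [0, 0, 0], [0, 0, 0], [0, 0, 0]], grip=[-0.4, -0.3, -0.2, 0, 0.3, 0.6, 1, 1, 1, 1])

```text
clock: 25.38
tool_pos: [0.4549, 0.2377, 0.2177]
eef_rot: [0.829, 0.559, 0.0, 0.0]
contact_force: [-0.1, -0.6, 0.4]
opening: 1.001
finger_force: 0.0
```

Call:
play_rows(translation=[[0, 0, -0.015], [0, 0, -0.025], [0, 0, -0.03], [0, 0, -0.03], [0, 0, -0.03], [0, 0, -0.02], [0, 0, 0], [0, 0, 0], [0, 0, 0]], delta_rot=[[0, 0, 0], [0, 0, 0], [0, 0, 0], [0, 0, 0], [0, 0, 0], [0, 0, 0], [0, 0, 0], [0, 0, 0], [0, 0, 0]], grip=[1, 1, 1, 1, 1, 1, 1, 1, 1])

```text
clock: 26.5
tool_pos: [0.4545, 0.2373, 0.3668]
eef_rot: [0.829, 0.559, -0.001, 0.0]
contact_force: [-0.4, -0.3, 0.1]
opening: 0.999
finger_force: 0.0
```

Run:
```python
from h import *
a=r.snapshot("wrist");b=r.snapshot("side")
cv2.imwrite("pics/end.png",np.hstack([cv2.resize(a,(480,360)),b[60:420,150:470]]))
for c in("side","wrist"):
    for t in("brush","mug"): print(c,t,[(np.round(d["point"],3),round(d["confidence"],2)) for d in r.look_for(c,t)])
```

```text
side brush [(array([0.562, 0.256, 0.184]), 0.72), (array([0.457, 0.227, 0.167]), 0.58)]
side mug [(array([0.441, 0.378, 0.07 ]), 0.78)]
wrist brush [(array([0.559, 0.271, 0.236]), 0.89), (array([0.457, 0.243, 0.184]), 0.78)]
wrist mug [(array([0.445, 0.391, 0.042]), 0.87)]
```

View pics/end.png

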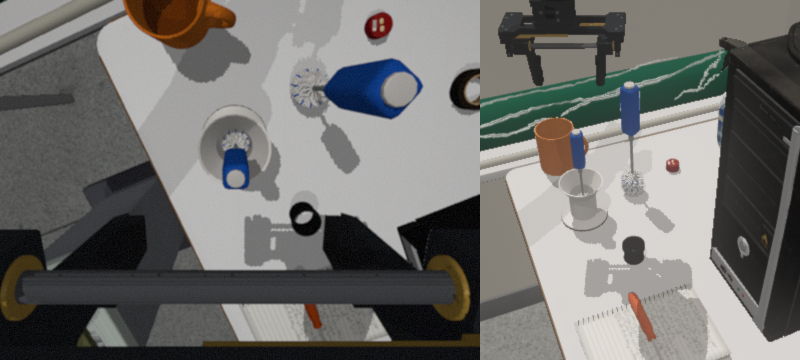

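The brush stands upright in the holder (wrist view 236,165; side view 578,150), the mug is upright in its place, and the gripper is clear.

```bash
python3 -c "
from plant import r
print(r.finish_job())"
```

```text
the job is handed in; nothing more can be done
None
```

I brushed the mug with four full wall strokes, stood the brush upright back in its holder and let go, then handed the job in at about 27 s; the hand-in returned no verdict, and wall contact was judged from the bend of the brush head because the force readings were too noisy to confirm it.

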